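Dress the sawn edge of a plywood plate with a file

TASK

Take the file from the cork mat by its grip and dress the top edge of the plywood plate that stands in the vice: at least three long strokes square across the middle of the edge, pushing away from the vice's screw towards its fixed jaw, toe of the file first, each running unbroken from the front third of the blade to the rear third. Keep the file level and bearing lightly but firmly on the edge during each stroke, and lift it clear on every return: never drag it backwards on the edge. Then lay the file gently back on the mat, teeth down, lengthwise along it and wholly on it, and leave the jar, scissors and offcut alone.

Things in the scene. Friction and masses are not known exactly. Their poses are not given: they have to be found in the camera images.
- file: flat file in a holder, 0.25 kg. Dark steel blade 160 long (x), 24 wide, 5 thick; toe at +x, its last 20 mm narrower; heel at -x square. On its back, centred, a dark wooden grip block 70 long (x), 22 wide (y), from 5 to 48 above the teeth, to be gripped from above across its width. Origin: centre of the blade's underside (teeth), z up. Lies teeth down on the mat, toe roughly away from the robot.
- toe (a point): tip of the file's toe: at x = +80 mm, z = 0 in the file's frame.
- vice: small grey bench vice fixed to the table. Base 140 x 90; jaws 76 wide (y), 72 high. +x points from the screw with its cross bar (reaching 95 to -x, 42 high) to the fixed jaw: the direction of the strokes. Between the jaws stands a plywood plate 10 thick (x), 60 wide (y), centred on x = y = 0. Origin: on the table, under the middle of the plate.
- jaw_top (a point): point of the vice midway between the jaws, 72 above the table. The plate's flat level top edge lies 18 to 40 mm above this point, differently each time and not reported: find it by touch or sight. The plate stands firm downwards. The teeth must bear on it with 2 N or more all through a stroke; 4 to 12 N is good, over 40 N is forcing it.
- plate (a joint): how far (m) the plate is pushed sideways in its rubber jaw linings along the vice's x: 0 at rest, positive towards the fixed jaw; springs back, about 1.5 N per mm, stops at 8 mm. File friction on a forward stroke makes it positive; under -0.8 mm means that it has been dragged backwards.
- mat: cork mat 230 (x) x 120 (y) x 5 thick, fixed to the table. Origin: centre of its underside; its top is 5 mm up. The file lies on it.
- jar: closed yellow plastic jar, 54 diameter, 60 high, standing; bystander. Origin: centre of its underside.
- scissors: scissors lying flat, 150 long (x), about 60 wide, 8 high, black loops at -x; bystander. Origin: on the table near the pivot.
- offcut: small plywood offcut 50 x 30 x 10, lying; bystander. Origin: centre of its underside.
Mind the look-alikes: they are no part of the job. Of the things like the file, leave any that is blue; of the rest the larger one is meant.

How it is judged:
On the way, in this order (a step that is already met when the one before it is completed fails the run):
1. first stroke begun: the front third of the blade bears on the middle of the plate's top edge, toe ahead, file level and square across it (contact force between file and vice above 1.5 N and x of file in the frame of vice below -0.022 m and x of toe in the frame of vice above 0 m and y of file in the frame of vice between -0.02 and 0.02 m and angle between the x axis of file and the x axis of vice, either way round below 0.26 rad and angle between file's own z axis and vertical below 0.17 rad), for 0.05 s.
2. first stroke half way: the blade's middle bears on the edge and rubs it forward (contact force between file and vice above 1.5 N and x of file in the frame of vice between -0.012 and 0.012 m and value of joint plate above 0.0006 m and y of file in the frame of vice between -0.02 and 0.02 m and angle between the x axis of file and the x axis of vice, either way round below 0.26 rad and angle between file's own z axis and vertical below 0.17 rad), for 0.03 s.
3. first stroke done: the rear third of the blade bears on the edge and rubs it forward (contact force between file and vice above 1.5 N and x of file in the frame of vice above 0.022 m and value of joint plate above 0.0006 m and y of file in the frame of vice between -0.02 and 0.02 m and angle between the x axis of file and the x axis of vice, either way round below 0.26 rad and angle between file's own z axis and vertical below 0.17 rad), for 0.02 s.
4. file carried back off the plate after the first stroke (x of file in the frame of vice below -0.01 m and contact force between file and vice below 0.05 N), for 0.05 s.
5. second stroke begun: the front third of the blade bears on the middle of the plate's top edge, toe ahead, file level and square across it (all of step 1), for 0.05 s.
6. second stroke half way: the blade's middle bears on the edge and rubs it forward (all of step 2), for 0.03 s.
7. second stroke done: the rear third of the blade bears on the edge and rubs it forward (all of step 3), for 0.02 s.
8. file carried back off the plate after the second stroke (all of step 4), for 0.05 s.
9. third stroke begun: the front third of the blade bears on the middle of the plate's top edge, toe ahead, file level and square across it (all of step 5), for 0.05 s.
10. third stroke done: the rear third of the blade bears on the edge and rubs it forward (all of step 7), for 0.02 s.
At the end, for the whole second after the job is handed in: The file lies released, at rest, teeth down (tilt under 0.08 rad) on the mat: origin within 35 mm (mat x) and 45 mm (mat y) of its centre, under 9 mm above the table, lengthwise within 0.4 rad; jar, scissors and offcut within 20 mm of their starts (x of file in the frame of mat between -0.035 and 0.035 m and y of file in the frame of mat between -0.045 and 0.045 m and angle between the x axis of file and the x axis of mat, either way round below 0.4 rad and z of file in the frame of mat below 0.009 m and angle between file's own z axis and vertical below 0.08 rad and linear speed of file below 0.02 m/s and contact force between file and the fingers below 0.05 N and distance of each of jar, scissors, offcut from where it was at the start of the episode below 0.02 m); the robot touches nothing.
It fails at once if the file is dragged backwards on the edge (plate pulled more than 0.8 mm towards the screw) (value of joint plate below -0.0008 m).
It fails at once if the plate is forced with more than 40 N (contact force between file and vice above 40 N).
It fails at once if the file is dropped or thrown (linear speed of file above 0.45 m/s and contact force between file and the fingers below 0.05 N).
It fails at once if a bystander is disturbed (distance of any of jar, scissors, offcut from where it was at the start of the episode above 0.02 m).
It also fails if it takes over 72 s, if anything falls off the work surface, if the arm or the gripper's body presses on something with over 40 N, if the wrist force passes 120 N, or if a joint passes its speed limit or range.

ROBOT

A 6-joint arm with a two-finger parallel gripper is mounted at the origin on the work surface. World frame = base frame: x ahead of the robot, y to its left, z up, the work surface at z = 0. Lengths are in m, angles in rad, forces in N, time in s.
With the tool pointing down it reaches from about 0.35 to 0.775 m from the base axis. Payload 7.3 kg.
Tool frame: the origin (TCP) lies on the mounting face of the last link; the fingertips stand 178 mm ahead of it and the grasp point (between the pads) lies 159 mm ahead of it (robot.tcp_to_tips is the distance from the TCP to the fingertips, in m); z points along the fingers, y is the direction in which the jaws open and shut (so a half turn about z gives the same grasp; the last joint's range is limited). The gripper opens to 92 mm and grips with 3 to 60 N. Pads are 19 mm wide; open, the fingers measure 130 mm over their backs; the gripper's body (75 mm by 190 mm) begins 47 mm behind the grasp point.
Start: joints at [-1.352, 0.342, 1.524, -0, 1.275, -0.146], TCP at [0.187, -0.49, 0.405] pointing down, gripper open.
Joint ranges: [-2.53, 2.53], [-0.77, 2.02], [0.04, 2.7], [-1, 4.14], [0.28, 2.66], [-3.11, 3.11]. Speed limits (rad/s): [2.57, 2.57, 3.14, 3.14, 3.14, 3.14].

INTERFACE

Orientations are given as [roll, pitch, yaw] about the fixed x, y, z axes, in that order (R = Rz(yaw) Ry(pitch) Rx(roll)).
In Python, from cell import robot, viewer gives the robot as it stands.
- The arm moves only by the shell command python3 -m creep 'ROWS' [OPENING] [FORCE]. ROWS is JSON, a list that holds one entry, the list of rows, each a list of 6 numbers: the shift along the world's x, y, z in mm, then the turn, a rotation vector about the world's x, y, z in degrees. A call has 1 to 5 rows; each row shifts and turns the pose as measured when the row begins; what a row does not reach is not made up. A row lasts 1/12 s, in which the tool goes at most 41.7 mm and 7.16 degrees, less where a joint would pass 70% of its speed; a pose out of reach is approached as far as the arm can. A call with a gripper value outside its range is refused whole. OPENING is the closure, from -1 (fully open) to 1 (shut), set as the call begins (- or left out, the last holds). The fingers move at their own pace and stop on an object; FORCE is the grip in N (left out, the last holds). Time passes only in rows, so rows that do not move let the fingers close. It gives the time, the measured TCP pose, the force and the opening at its end, in the units of the state.
- robot.observe(): the state, without advancing time (a new reading comes with each control period).
- viewer.read_camera(name): name is "scene" or "top"; returns the picture (384x512x3 uint8, blue, green, red); there is no depth.
- viewer.camera_model(name): a dict with "fx", "fy", "cx", "cy" (pixels), "pose" (4x4, takes a point from camera to world coordinates). Camera axes: x right, y up, looking along -z (the intrinsics and any distortion apply to the point x, -y, -z); pixel columns grow to the right and rows downward; lengths in m; the calibration is good to about 2 mm. A picture is of the moment at which its call begins. camera_model takes no time and is no camera call.
- robot.hand_in(): hands the job in, once; it reports no verdict.
The state is a dict: "time": time; "qpos": joint angles; "qvel": joint speeds; "joint_efforts": joint torques, N m; "tool_pos": TCP position; "tool_rot": TCP orientation; "contact_force": force on the tool from outside, world axes, zero at the start; "torque": the same for the moment, N m; "opening": finger opening in m.
Only numpy, scipy, OpenCV 4.12 (cv2) and the standard library are available. Lean on these libraries where they do the work, as an engineer would, in place of code of your own. Each camera call takes 0.05 s, during which the arm holds its last target. There are 200 camera calls.

## Working session

There is one attempt and no reset: what is moved stays moved. The work goes in short steps, Python scripts to look and compute and a shell command to move; the robot and the scene stay as the last step left them, time stands still between calls to the robot, and variables do not carry over. Pictures are saved under pics/ and viewed, about 8 in all and at most 12, crops included, and the job is handed in when it is done.

```bash
ls; mkdir -p pics; cat > h.py <<'E'
import numpy as np, cv2
from cell import robot, viewer
def ray(name,u,v):
    m=viewer.camera_model(name);P=np.array(m["pose"])
    d=np.array([(u-m["cx"])/m["fx"],-(v-m["cy"])/m["fy"],-1.])
    return P[:3,3],P[:3,:3]@d
def onz(name,u,v,z):
    o,d=ray(name,u,v);return o+d*(z-o[2])/d[2]
def proj(name,p):
    m=viewer.camera_model(name);P=np.array(m["pose"])
    c=P[:3,:3].T@(np.array(p)-P[:3,3]);return m["cx"]+m["fx"]*c[0]/-c[2],m["cy"]-m["fy"]*c[1]/-c[2]
E
python3 - <<'E'
from h import *
for n in("top","scene"):
    im=viewer.read_camera(n);cv2.imwrite(f"pics/{n}0.png",im);cv2.imwrite(f"pics/{n}0b.png",cv2.resize(im,(800,600)))
    m=viewer.camera_model(n);print({k:np.round(v,3).tolist() for k,v in m.items()})
s=robot.observe();print(s)
E
```

```text
pics
{'fx': 368.288, 'fy': 368.288, 'cx': 257.071, 'cy': 186.979, 'pose': [[0.018, 0.983, -0.183, 0.389], [-1.0, 0.02, 0.011, -0.045], [0.014, 0.182, 0.983, 1.039], [0.0, 0.0, 0.0, 1.0]]}
{'fx': 352.36, 'fy': 352.36, 'cx': 260.306, 'cy': 190.428, 'pose': [[-0.508, -0.653, 0.562, 1.029], [0.861, -0.385, 0.332, 0.21], [-0.0, 0.653, 0.757, 0.652], [0.0, 0.0, 0.0, 1.0]]}
{'time': 0.1, 'qpos': array([-1.35205771e+00,  3.42671619e-01,  1.52489922e+00,  7.80271109e-06,
        1.27540029e+00, -1.45990711e-01]), 'qvel': array([ 1.81588510e-03, -1.08297152e-04, -2.31112860e-03, -3.58915174e-05,
        7.95744706e-04, -1.09130643e-03]), 'joint_efforts': array([ 1.60264401e-03, -4.32004130e+01, -2.44694245e+01,  7.18266447e-02,
        5.25573897e-02, -6.37243056e-05]), 'tool_pos': array([ 0.18726781, -0.49034695,  0.40411243]), 'tool_rot': array([-3.14022993e+00, -2.07912477e-04,  3.64726912e-01]), 'contact_force': array([-0.71437667, -0.22064977,  0.56219388]), 'torque': array([ 0.02231518, -0.0414431 , -0.0108758 ]), 'opening': 0.09148449536824188}
```

View pics/top0b.png

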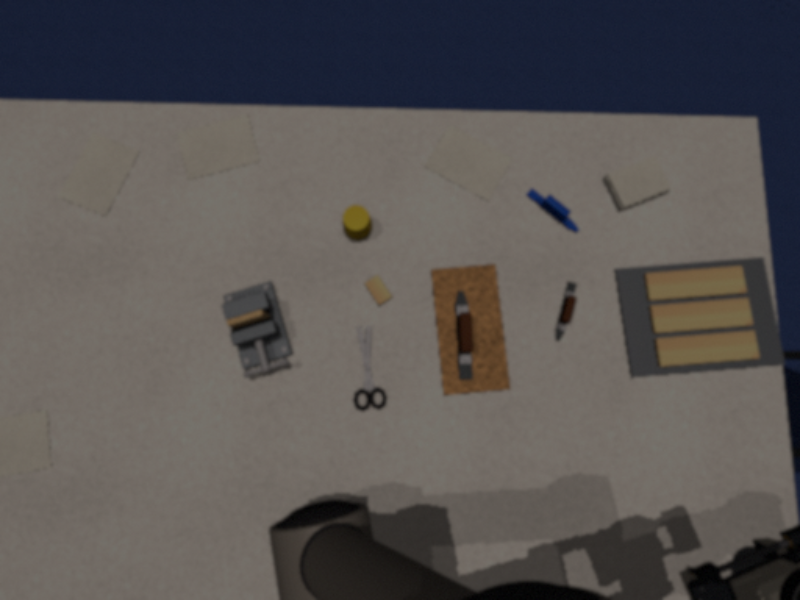

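View pics/scene0b.png

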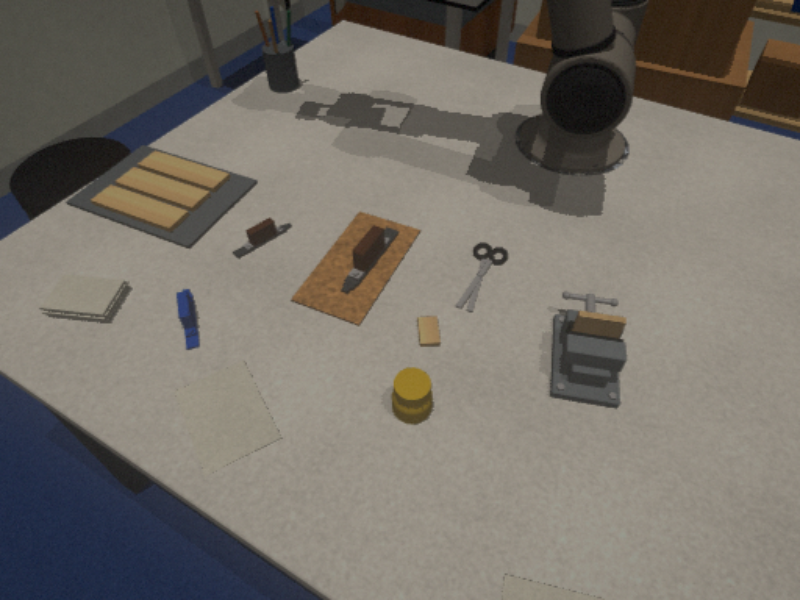

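The top view (800x600) shows three file-like things:
- Large dark file with a brown grip on the mat, (465,335).
- Smaller brown-gripped file at (567,310).
- Blue one at (555,210).

The large one on the mat fits the description: not blue, and the larger of the rest. The vice is at (258,330), with its screw towards the robot. Next I'll measure and make one confirming crop.

```bash
python3 - <<'E'
from h import *
t=cv2.imread("pics/top0.png");s=cv2.imread("pics/scene0.png")
def blobs(im,lo,hi,roi,minA=12):
    h=cv2.cvtColor(im,cv2.COLOR_BGR2HSV);m=cv2.inRange(h,lo,hi);k=np.zeros_like(m);x0,y0,x1,y1=roi;k[y0:y1,x0:x1]=m[y0:y1,x0:x1]
    cs,_=cv2.findContours(k,cv2.RETR_EXTERNAL,cv2.CHAIN_APPROX_NONE)
    return sorted([c for c in cs if cv2.contourArea(c)>minA],key=cv2.contourArea)[::-1]
def show(nm,cam,c,zs):
    (u,v),wh,a=cv2.minAreaRect(c)
    print(nm,cam,np.round([u,v,*wh,a],1),cv2.contourArea(c))
    for z in zs:
        b=np.array([onz(cam,*p,z)[:2] for p in cv2.boxPoints(((u,v),wh,a))]);print("  z",z,"c",np.round(b.mean(0),4),"box",np.round(b,3).tolist())
# mat (orange)
for c in blobs(t,(5,100,60),(20,255,255),(270,160,335,260),300)[:1]: show("mat","top",c,[.005])
for c in blobs(t,(0,50,15),(20,255,75),(285,195,310,235))[:2]: show("grip","top",c,[.053])
for c in blobs(s,(0,50,15),(12,255,80),(215,140,250,175))[:2]: show("grip","scene",c,[.04])
for c in blobs(t,(8,90,90),(28,255,255),(140,190,180,212))[:2]: show("plate","top",c,[.09,.1,.11])
for c in blobs(s,(8,60,70),(28,255,255),(360,195,405,220))[:2]: show("plate","scene",c,[.1]);print(cv2.approxPolyDP(c,2,True)[:,0].tolist())
a=cv2.resize(t[160:260,265:385],(480,400),interpolation=cv2.INTER_CUBIC)
b=cv2.resize(t[170:250,135:195],(300,400),interpolation=cv2.INTER_CUBIC)
c=cv2.resize(s[180:270,345:410],(0,0),fx=6,fy=6,interpolation=cv2.INTER_CUBIC)[:540]
o=np.zeros((600,800,3),np.uint8);o[:400,:480]=a;o[:400,490:790]=b;cv2.imwrite("pics/crop1.png",np.clip(o*1.5,0,255).astype(np.uint8))
cv2.imwrite("pics/crop2.png",np.clip(c*1.5,0,255).astype(np.uint8))
E
```

```text
mat top [300.7 210.4  80.1  41.8  84.2] 3150.5
  z 0.005 c [ 0.5188 -0.1807] box [[0.624, -0.11], [0.639, -0.23], [0.413, -0.25], [0.399, -0.134]]
grip top [297.5 216.8  33.8  12.6  86.8] 267.5
  z 0.053 c [ 0.4935 -0.1659] box [[0.538, -0.146], [0.54, -0.181], [0.449, -0.185], [0.447, -0.152]]
grip scene [237.6 156.7  14.5  24.7  38.7] 217.0
  z 0.04 c [ 0.507  -0.1635] box [[0.54, -0.182], [0.461, -0.187], [0.475, -0.144], [0.552, -0.141]]
plate top [156.4 202.6   3.2  22.4  73.3] 48.5
  z 0.09 c [0.519  0.2045] box [[0.514, 0.233], [0.532, 0.179], [0.524, 0.176], [0.506, 0.23]]
  z 0.1 c [0.5176 0.2019] box [[0.513, 0.23], [0.53, 0.176], [0.523, 0.174], [0.505, 0.227]]
  z 0.11 c [0.5163 0.1993] box [[0.511, 0.227], [0.529, 0.174], [0.521, 0.171], [0.504, 0.224]]
plate scene [383.2 207.   32.8  13.8   8.7] 382.0
  z 0.1 c [0.5329 0.201 ] box [[0.561, 0.175], [0.525, 0.167], [0.505, 0.228], [0.541, 0.234]]
[[366, 211], [396, 215], [400, 203], [370, 199]]
```

View pics/crop1.png

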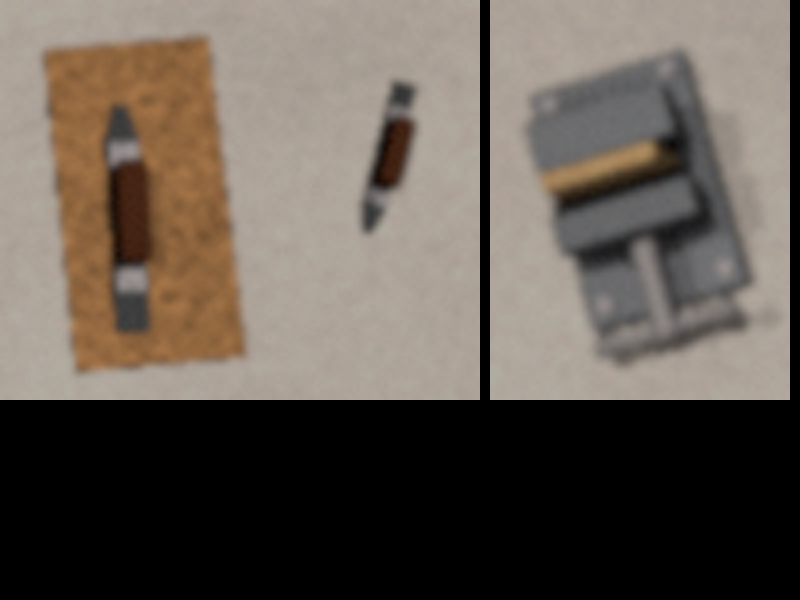

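View pics/crop2.png

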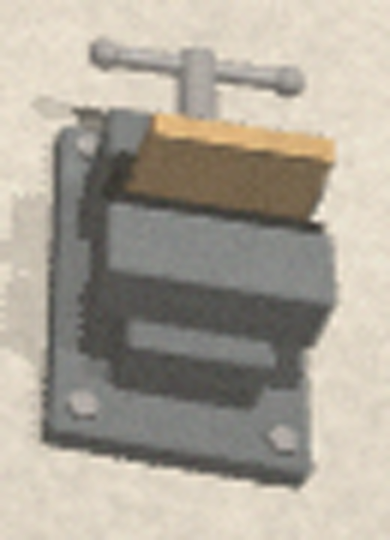

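The crop confirms it: the mat file is about twice the size of the other one (toe up-image at ~(295,187), heel at ~(298,242) in native pixels). The plate's far top edge runs from (146,204) to (168,198) in top, and from (400,207) to (370,202) in scene.

```bash
cat >> h.py <<'E'
def tri(pt,ps):
    A=np.zeros((3,3));b=np.zeros(3);L=[ray("top",*pt),ray("scene",*ps)]
    for o,d in L:
        d=d/np.linalg.norm(d);M=np.eye(3)-np.outer(d,d);A+=M;b+=M@o
    x=np.linalg.solve(A,b);e=[np.linalg.norm(np.cross(x-o,d/np.linalg.norm(d))) for o,d in L];return x,2*e[0]
E
python3 - <<'E'
from h import *
a,ea=tri((146,204.4),(400,207));b,eb=tri((168,198),(370.3,202.2));print("plate +x edge",a,ea,b,eb,np.linalg.norm(a-b))
d=a-b;yaw=np.arctan2(-d[0],d[1]);print("yaw",np.degrees(yaw))
print("plate centre",(a+b)/2-.005*np.array([np.cos(yaw),np.sin(yaw),0]))
B=lambda x,y:(135+(x-490)/5,170+y/5)
C=[onz("top",*B(*p),.012) for p in[(530,95),(685,50),(750,285)]]
for c in C:print("base",c.round(4))
e=C[1]-C[2];print("len",np.linalg.norm(e),np.degrees(np.arctan2(e[1],e[0])),"w",np.linalg.norm(C[0]-C[1]))
toe=onz("top",265+120/4,160+104/4,.0075);heel=onz("top",265+132/4,160+331/4,.0075)
f=toe-heel;print("file",toe,heel,np.linalg.norm(f),np.degrees(np.arctan2(f[1],f[0])),(toe+heel)/2)
A=lambda x,y:(265+x/4,160+y/4)
for p in[(112,163),(145,162),(148,263),(115,264)]:print("grip top corner",onz("top",*A(*p),.053).round(4))
m=[onz("top",*A(*p),.005) for p in[(45,52),(208,38),(244,355),(77,370)]];print("mat c",np.mean(m,0));e=m[0]-m[3];print(np.degrees(np.arctan2(e[1],e[0])))
s=cv2.imread("pics/scene0.png");print(cv2.minAreaRect(np.array([[0,0]],np.int32)))
E
```

```text
plate +x edge [0.51293334 0.22965937 0.09626636] 0.0008684529692979553 [0.53075315 0.17440895 0.09579182] 0.0007485611233818078 0.058054975235939346
yaw 17.87596908465954
plate centre [0.51708463 0.20049938 0.09602909]
base [0.5676 0.2653 0.012 ]
base [0.5954 0.1797 0.012 ]
base [0.4632 0.136  0.012 ]
len 0.13916425553239453 18.32981524013494 w 0.08997364032311186
file [ 0.58600976 -0.16448336  0.0075    ] [ 0.42589995 -0.17268849  0.0075    ] 0.16031990978654165 2.9336635590092794 [ 0.50595486 -0.16858593  0.0075    ]
grip top corner [ 0.5366 -0.1537  0.053 ]
grip top corner [ 0.5377 -0.1761  0.053 ]
grip top corner [ 0.4695 -0.1779  0.053 ]
grip top corner [ 0.4684 -0.1558  0.053 ]
mat c [ 0.51731942 -0.18121368  0.005     ]
6.108293645383434
((0.0, 0.0), (0.0, 0.0), 0.0)
```

Measurements agree with the given sizes: plate 58/60, base 139x90, file 160. The plate top is at about 96 mm, inside the 90–112 range. Approaching the file now.

```bash
python3 -m creep '[[[21,21,0,0,0,-1.2],[21,21,0,0,0,-1.2],[21,21,0,0,0,-1.2],[21,21,0,0,0,-1.2],[21,21,0,0,0,-1.2]]]' -1
python3 -m creep '[[[21,21,0,0,0,-1.2],[21,21,0,0,0,-1.2],[21,21,0,0,0,-1.2],[21,21,0,0,0,-1.2],[21,21,0,0,0,-1.2]]]'
python3 -m creep '[[[21,21,-20,0,0,-1.2],[21,21,-20,0,0,-1.2],[21,21,-20,0,0,-1.2],[21,21,-20,0,0,-1.2],[21,21,-20,0,0,-1.2]]]'
```

```text
time: 0.52
tool_pos: [0.2915, -0.3849, 0.4014]
tool_rot: [-3.137, 0.002, 0.246]
contact_force: [0.2, -1.1, -0.8]
opening: 0.0919
time: 0.93
tool_pos: [0.4002, -0.2735, 0.4]
tool_rot: [-3.134, 0.004, 0.135]
contact_force: [0.0, -0.4, 0.3]
opening: 0.0916
time: 1.35
tool_pos: [0.5102, -0.1624, 0.3]
tool_rot: [-3.14, -0.003, 0.025]
contact_force: [0.7, -1.1, 0.3]
opening: 0.0919
```

```bash
python3 -m creep '[[[-3,-2,-25,0,0,0.6],[-3,-2,-25,0,0,0.5],[0,0,-20,0,0,0],[0,0,-10,0,0,0],[0,0,0,0,0,0]]]'
python3 - <<'E'
from h import *
s=robot.observe();print(s["tool_pos"],s["tool_rot"],s["contact_force"])
im=viewer.read_camera("scene");c=im[100:220,180:320];cv2.imwrite("pics/g1.png",np.clip(cv2.resize(c,(700,600),interpolation=cv2.INTER_CUBIC)*1.5,0,255).astype(np.uint8))
E
```

```text
time: 1.77
tool_pos: [0.5062, -0.1591, 0.2105]
tool_rot: [-3.135, 0.004, 0.053]
contact_force: [-0.1, 0.1, -0.4]
opening: 0.0918
[ 0.50622563 -0.15908409  0.21048038] [-3.13477125  0.00350243  0.05326766] [-0.14251754  0.08512827 -0.37502152]
```

View pics/g1.png

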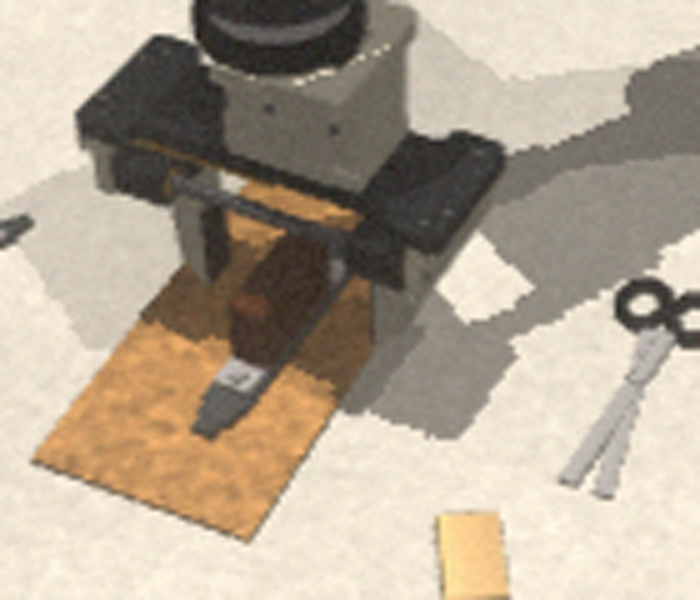

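The fingers straddle the grip block (crop ~(280,290)) with the blade clear. Centring, lowering and closing.

```bash
python3 -m creep '[[[-1,-5,-7,-0.4,-0.2,-0.5],[-1,-2,-7,0,0,0],[0,-1,-2,0,0,0],[0,0,0,0,0,0]]]'
python3 -m creep '[[[0,0,0,0,0,0],[0,0,0,0,0,0],[0,0,0,0,0,0],[0,0,0,0,0,0],[0,0,0,0,0,0]]]' 1 20
python3 -m creep '[[[0,0,0,0,0,0],[0,0,0,0,0,0],[0,0,0,0,0,0],[0,0,0,0,0,0],[0,0,0,0,0,0]]]' 1 60
```

```text
time: 2.15
tool_pos: [0.505, -0.1688, 0.1963]
tool_rot: [3.138, -0.004, 0.043]
contact_force: [-0.4, -1.0, -0.2]
opening: 0.0917
time: 2.57
tool_pos: [0.5054, -0.1695, 0.1981]
tool_rot: [3.136, -0.008, 0.042]
contact_force: [1.4, 0.3, 0.2]
opening: 0.0629
time: 2.98
tool_pos: [0.5055, -0.1694, 0.1985]
tool_rot: [3.136, -0.008, 0.042]
contact_force: [-0.5, -0.3, 0.4]
opening: 0.0303
```

```bash
python3 -m creep '[[[0,0,-2,0.2,0.4,0],[0,0,-1,0,0,0],[0,0,0,0,0,0],[0,0,0,0,0,0],[0,0,0,0,0,0]]]' 1 60;  python3 -m creep '[[[0,0,0,0,0,0],[0,0,0,0,0,0]]]'
```

```text
time: 3.4
tool_pos: [0.5056, -0.1693, 0.1965]
tool_rot: [3.14, -0.001, 0.043]
contact_force: [-1.0, 0.6, 1.9]
opening: 0.0215
time: 3.57
tool_pos: [0.5057, -0.1693, 0.1965]
tool_rot: [3.14, -0.001, 0.043]
contact_force: [-0.7, -0.7, 2.0]
opening: 0.0218
```

Gripped at 21.8 mm. Lifting and carrying to above the stroke start, (484,190) mm.

```bash
python3 -m creep '[[[0,0,10,0,0,0],[0,0,25,0,0,0],[0,0,30,0,0,0],[0,0,35,0,0,0],[0,0,30,0,0,0]]]'
python3 -m creep '[[[-2,10,0,0,0,1.3],[-2,20,0,0,0,1.3],[-2,30,0,0,0,1.3],[-2,30,0,0,0,1.3],[-2,30,0,0,0,1.3]]]'
python3 -m creep '[[[-2,30,0,0,0,1.3],[-2,30,0,0,0,1.3],[-2,30,0,0,0,1.3],[-2,30,0,0,0,1.3],[-2,30,0,0,0,1.3]]]'
python3 -m creep '[[[-1,30,0,0,0,1.3],[-1,25,0,0,0,1.3],[0,15,0,0,0,0],[0,5,0,0,0,0],[0,0,0,0,0,0]]]'
```

```text
time: 3.98
tool_pos: [0.5021, -0.1677, 0.3237]
tool_rot: [-3.132, 0.019, 0.042]
contact_force: [0.5, -0.8, -2.4]
opening: 0.0217
time: 4.4
tool_pos: [0.4917, -0.0485, 0.3312]
tool_rot: [-3.141, 0.007, 0.154]
contact_force: [0.1, -0.8, -2.2]
opening: 0.0219
time: 4.82
tool_pos: [0.477, 0.1096, 0.3284]
tool_rot: [-3.138, 0.014, 0.274]
contact_force: [1.2, -0.2, -3.6]
opening: 0.0213
time: 5.23
tool_pos: [0.47, 0.1943, 0.3254]
tool_rot: [-3.136, 0.022, 0.333]
contact_force: [0.4, -0.0, -3.6]
opening: 0.0214
```

```bash
cat >> h.py <<'E'
from scipy.spatial.transform import Rotation as Ro
C=np.array([.517,.2005,.096]);Y=np.radians(18.0)
def st():
    s=robot.observe();R=Ro.from_euler("xyz",s["tool_rot"]);f=s["tool_pos"]+R.apply([0,0,.1915])
    d=f-C;c,n=np.cos(Y),np.sin(Y)
    want=Ro.from_euler("xyz",[np.pi,0,Y]);w=np.degrees((want*R.inv()).as_rotvec())
    print("t %.2f vx %.1f vy %.1f teeth %.1f mm"%(s["time"],1e3*(c*d[0]+n*d[1]),1e3*(-n*d[0]+c*d[1]),1e3*f[2]),"turn",w.round(2),"F",s["contact_force"].round(1),"T",s["torque"].round(2),"tcp",s["tool_pos"].round(4))
if __name__=="__main__": st()
E
python3 -m creep '[[[5,0,-5,0.1,-1.2,-1.1],[5,-2,-5,0,0,0],[0,0,-5,0,0,0],[0,0,0,0,0,0],[0,0,0,0,0,0]]]' >/dev/null; python3 h.py
```

```text
t 5.65 vx -40.4 vy 0.6 teeth 116.4 mm turn [ 0.1  -0.38  0.09] F [-0.4  0.4 -2.8] T [ 0.03  0.07 -0.01] tcp [0.4797 0.1889 0.3079]
```

```bash
python3 - <<'E'
from h import *
o=[]
for n,(x0,y0,x1,y1) in {"top":(120,150,220,250),"scene":(320,130,440,250)}.items():
    o.append(cv2.resize(viewer.read_camera(n)[y0:y1,x0:x1],(400,400),interpolation=cv2.INTER_CUBIC))
cv2.imwrite("pics/v1.png",np.clip(np.hstack(o)*1.6,0,255).astype(np.uint8));st()
E
```

```text
t 5.75 vx -40.3 vy 0.8 teeth 116.7 mm turn [ 0.1  -0.36  0.08] F [-0.5 -0.1 -2.6] T [-0.04 -0.04  0.  ] tcp [0.4797 0.1891 0.3082]
```

View pics/v1.png

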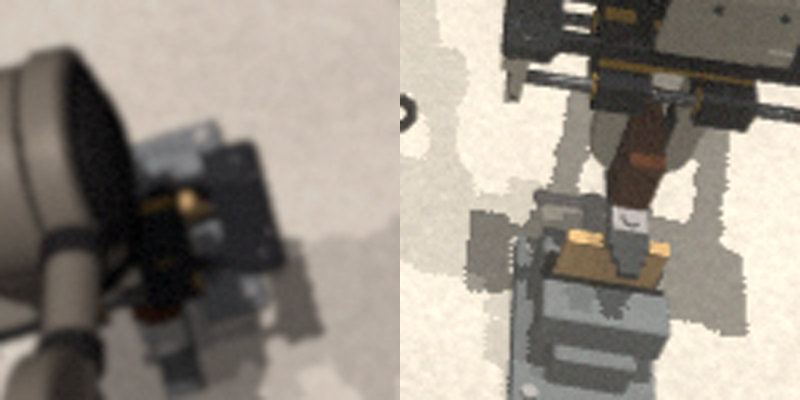

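The file hangs level in the fingers, toe over the middle of the plate's edge (right crop (628,275)). Now lowering by touch.

```bash
python3 -c "
from h import *
print(proj('scene',C+np.array([.04*np.cos(Y),.04*np.sin(Y),.0207])))"
python3 -m creep '[[[3,1,-6,0,-0.3,0],[1,0,-5,0,0,0],[0,0,-2,0,0,0],[0,0,0,0,0,0]]]' >/dev/null; python3 h.py;python3 -m creep '[[[0,0,-2,0,0,0],[0,0,-1,0,0,0],[0,0,-1,0,0,0]]]' >/dev/null; python3 h.py
```

```text
(np.float64(387.9197944881056), np.float64(211.84074061448044))
t 6.08 vx -34.6 vy -0.4 teeth 102.9 mm turn [0.08 0.02 0.12] F [-0.6  0.1 -1.6] T [ 0.03  0.   -0.03] tcp [0.4842 0.1897 0.2944]
t 6.33 vx -32.4 vy -0.3 teeth 101.6 mm turn [-0.01  0.37  0.09] F [-2.  -1.5  3.8] T [-0.14  0.3   0.  ] tcp [0.4851 0.1902 0.2931]
```

Toe prediction (387.9,211.8) matches the picture (388.4,212.5). Contact is felt at about 6 N. First stroke:

```bash
python3 -m creep '[[[0,0,-1,0,0.3,0],[5.7,1.9,-1,0,0,0],[5.7,1.9,-1,0,0,0]]]' >/dev/null; python3 h.py
```

```text
t 6.58 vx -21.7 vy -0.2 teeth 101.7 mm turn [0.04 0.16 0.04] F [-5.  -1.2  6.7] T [-0.23  0.68  0.01] tcp [0.4959 0.1938 0.2932]
```

```bash
python3 -m creep '[[[5.7,1.9,-1,0,0,0],[5.7,1.9,-1,0,0.1,0],[5.7,1.9,-1,0,0,0]]]' >/dev/null; python3 h.py;  python3 -m creep '[[[5.7,1.9,-1,0,0,0],[5.7,1.9,-1,0,0,0],[5.7,1.9,-1,0,0,0]]]' >/dev/null; python3 h.py
```

```text
t 6.83 vx -5.1 vy 0.3 teeth 101.8 mm turn [ 0.09 -0.04 -0.01] F [-5.2 -2.1  6.7] T [-0.29  0.8  -0.  ] tcp [0.5122 0.1995 0.2933]
t 7.08 vx 11.7 vy 0.7 teeth 101.7 mm turn [ 0.16 -0.19 -0.07] F [-4.8 -1.7  6.2] T [-0.34  1.    0.01] tcp [0.5286 0.2054 0.2932]
```

```bash
python3 -m creep '[[[5.7,1.9,-1,0,0,0],[5.7,1.9,-1,0,-0.1,0],[5.7,1.9,-1,0,0,0],[5.7,1.9,-1,0,0,0]]]' >/dev/null; python3 h.py;  python3 -m creep '[[[5,1.6,1,0,0,0],[2,0.6,5,0,0,0],[0,0,8,0,0,0],[0,0,2,0,0,0]]]' >/dev/null; python3 h.py
```

```text
t 7.42 vx 33.9 vy 1.3 teeth 101.4 mm turn [ 0.27 -0.38 -0.14] F [-4.1 -1.4  6.5] T [-0.39  1.13  0.03] tcp [0.5502 0.2131 0.2929]
t 7.75 vx 41.8 vy 1.5 teeth 117.7 mm turn [ 0.29 -0.47 -0.17] F [ 0.1  0.2 -2.8] T [-0.02 -0.06 -0.  ] tcp [0.5579 0.2158 0.3092]
```

Stroke 1 finished with 8–9 N bearing. Returning lifted, then touching down again.

```bash
python3 -m creep '[[[-10,-3.5,2,0.2,-0.4,-0.1],[-16,-5.5,0,0,0,0],[-16,-5.5,0,0,0,0],[-16,-5.5,0,0,0,0],[-10,-3.5,0,0,0,0]]]' >/dev/null; python3 h.py;  python3 -m creep '[[[0,0,-2,0,0,0],[0,0,0,0,0,0]]]' >/dev/null; python3 h.py
```

```text
t 8.17 vx -29.1 vy 0.3 teeth 121.4 mm turn [ 0.    0.22 -0.07] F [-0.7  0.2 -2.9] T [ 0.04  0.02 -0.05] tcp [0.4885 0.1918 0.3129]
t 8.33 vx -31.1 vy 0.4 teeth 120.1 mm turn [ 0.    0.2  -0.07] F [ 0.5  0.6 -3.6] T [-0.01  0.02 -0.03] tcp [0.4867 0.1913 0.3116]
```

```bash
python3 - <<'E'
from h import *
o=viewer.read_camera("scene")[130:250,320:440]
cv2.imwrite("pics/v2.png",np.clip(cv2.resize(o,(500,500),interpolation=cv2.INTER_CUBIC)*1.6,0,255).astype(np.uint8));st()
E
```

```text
t 8.38 vx -30.8 vy 0.4 teeth 120.3 mm turn [ 0.    0.21 -0.07] F [ 0.3  0.4 -2.9] T [-0.04  0.06  0.04] tcp [0.4869 0.1914 0.3118]
```

View pics/v2.png

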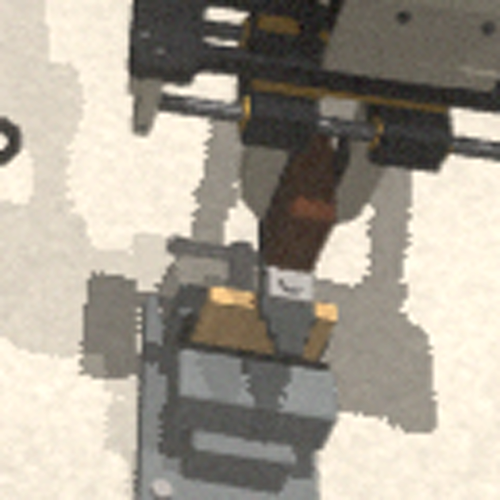

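Still square and level: toe at crop (290,352) over the plate's middle. Second stroke.

```bash
python3 -m creep '[[[-5,-2,-6,0,0.2,0],[-2,-1,-6,0,0,0],[0,0,-4,0,0,0],[0,0,0,0,0,0]]]' >/dev/null; python3 h.py; python3 -m creep '[[[0,0,-1.5,0,0,0],[0,0,-1,0,0,0],[0,0,-1,0,0,0]]]' >/dev/null; python3 h.py
```

```text
t 8.72 vx -37.6 vy -0.2 teeth 102.7 mm turn [-0.03  0.1  -0.07] F [-0.1  0.4 -1.7] T [-0.02  0.01  0.02] tcp [0.481  0.1886 0.2942]
t 8.97 vx -34.7 vy -0.2 teeth 101.4 mm turn [-0.13  0.42 -0.07] F [-4.7 -1.4  6.2] T [-0.09  0.44 -0.01] tcp [0.4826 0.1891 0.2929]
```

```bash
python3 -m creep '[[[0,0,-1,0,0.4,0],[5.7,1.8,-1,0,0,0],[5.7,1.8,-1,0,0,0],[5.7,1.8,-1,0,0,0],[5.7,1.8,-1,0,0,0]]]' >/dev/null; python3 h.py
python3 -m creep '[[[5.7,1.8,-1,0,0,0],[5.7,1.8,-1,0,0,0],[5.7,1.8,-1,0,-0.1,0],[5.7,1.8,-1,0,0,0]]]' >/dev/null; python3 h.py
python3 -m creep '[[[5.7,1.8,-1,0,0,0],[5.7,1.8,-1,0,-0.1,0],[5.7,1.8,-1,0,0,0],[5.7,1.8,-1,0,0,0]]]' >/dev/null; python3 h.py
```

```text
t 9.38 vx -11.8 vy -0.4 teeth 101.7 mm turn [-0.07  0.12 -0.11] F [-5.6 -2.   8.8] T [-0.23  0.97 -0.02] tcp [0.5055 0.1962 0.2932]
t 9.72 vx 11.8 vy -0.6 teeth 101.7 mm turn [ 0.01  0.05 -0.15] F [-5.8 -1.6  8.4] T [-0.38  1.14 -0.01] tcp [0.5282 0.2036 0.2932]
t 10.05 vx 34.7 vy -0.7 teeth 101.6 mm turn [ 0.11 -0.12 -0.19] F [-4.2 -1.8  6.8] T [-0.33  1.25  0.01] tcp [0.5506 0.2109 0.2931]
```

```bash
python3 -m creep '[[[5,1.6,1,0,0,0],[2,0.6,5,0,0,0],[0,0,8,0,0,0],[0,0,3,0,0,0]]]' >/dev/null; python3 h.py
python3 -m creep '[[[-10,-3.2,2,0.1,-0.2,-0.2],[-16,-5.1,0,0,0,0],[-16,-5.1,0,0,0,0],[-16,-5.1,0,0,0,0],[-12,-3.9,0,0,0,0]]]' >/dev/null; python3 h.py
python3 -m creep '[[[-4,-1,-5,0,0.2,0],[-2,-1,-6,0,0,0],[0,0,-4,0,0,0],[0,0,0,0,0,0]]]' >/dev/null; python3 h.py
```

```text
t 10.38 vx 43.3 vy -0.8 teeth 118.7 mm turn [ 0.12 -0.17 -0.19] F [ 0.2 -0.  -2.8] T [ 0.02 -0.02  0.04] tcp [0.559  0.2135 0.3102]
t 10.80 vx -29.0 vy -0.7 teeth 122.9 mm turn [-0.07  0.39  0.03] F [-1.1 -0.6 -2.1] T [ 0.02 -0.02 -0.05] tcp [0.4883 0.1906 0.3144]
t 11.13 vx -37.5 vy -0.4 teeth 107.9 mm turn [-0.09  0.25  0.04] F [-0.9 -0.4 -3.3] T [-0.02  0.   -0.03] tcp [0.4806 0.1882 0.2994]
```

Third stroke.

```bash
python3 -m creep '[[[0,0,-3,0,0.2,0],[0,0,-2,0,0,0],[0,0,0,0,0,0]]]' >/dev/null; python3 h.py; python3 -m creep '[[[0,0,-1.5,0,0,0],[0,0,-1,0,0,0],[0,0,-1,0,0,0]]]' >/dev/null; python3 h.py
```

```text
t 11.38 vx -36.6 vy -0.3 teeth 101.7 mm turn [-0.1   0.05  0.04] F [-0.8 -0.7 -0.6] T [-0.   -0.03  0.01] tcp [0.4821 0.1886 0.2932]
t 11.63 vx -33.7 vy -0.3 teeth 101.4 mm turn [-0.2   0.4   0.04] F [-4.4 -0.9  5.3] T [-0.19  0.59 -0.02] tcp [0.4837 0.1892 0.2929]
```

```bash
python3 -m creep '[[[0,0,-1,0,0.4,0],[5.7,1.8,-1,0,0,0],[5.7,1.8,-1,0,0,0],[5.7,1.8,-1,0,0,0],[5.7,1.8,-1,0,0,0]]]' >/dev/null; python3 h.py
python3 -m creep '[[[5.7,1.8,-1,0,0,0],[5.7,1.8,-1,0,0,0],[5.7,1.8,-1,0,-0.1,0],[5.7,1.8,-1,0,0,0]]]' >/dev/null; python3 h.py
python3 -m creep '[[[5.7,1.8,-1,0,0,0],[5.7,1.8,-1,0,-0.1,0],[5.7,1.8,-1,0,0,0],[5.7,1.8,-1,0,0,0]]]' >/dev/null; python3 h.py
python3 -m creep '[[[5,1.6,1,0,0,0],[2,0.6,5,0,0,0],[0,0,8,0,0,0],[0,0,8,0,0,0],[0,0,8,0,0,0]]]' >/dev/null; python3 h.py
```

```text
t 12.05 vx -10.3 vy -0.5 teeth 101.7 mm turn [-0.15  0.13 -0.01] F [-6.  -1.9  9.9] T [-0.26  0.94  0.06] tcp [0.5069 0.1963 0.2932]
t 12.38 vx 13.8 vy -0.7 teeth 101.7 mm turn [-0.08  0.09 -0.06] F [-6.7 -1.9  9.3] T [-0.41  1.26 -0.01] tcp [0.5301 0.2039 0.2932]
t 12.72 vx 36.8 vy -0.7 teeth 101.5 mm turn [ 0.04 -0.13 -0.1 ] F [-5.3 -1.1  8. ] T [-0.46  1.41  0.01] tcp [0.5526 0.2113 0.293 ]
t 13.13 vx 44.9 vy -0.7 teeth 131.0 mm turn [ 0.08 -0.33 -0.1 ] F [ 0.2 -0.7 -3.6] T [0.01 0.02 0.01] tcp [0.561  0.214  0.3225]
```

Three strokes done at 8–12 N. Carrying the file back to the mat centre, (515,-178), yaw ~5°.

```bash
python3 -m creep '[[[-4,-10,2,0,-0.3,-1],[-4,-20,0,0,0,-1],[-4,-28,0,0,0,-1],[-4,-28,0,0,0,-1],[-4,-28,0,0,0,-1]]]' >/dev/null
python3 -m creep '[[[-3,-28,0,0,0,-1],[-3,-28,0,0,0,-1],[-3,-28,0,0,0,-1],[-3,-28,0,0,0,-1],[-3,-28,0,0,0,-1]]]' >/dev/null; python3 h.py
python3 -m creep '[[[-3,-28,0,0,0,-1],[-3,-26,0,0,0,-1],[-2,-20,0,0,0,-1],[0,-10,0,0,0,0],[0,0,0,0,0,0]]]'; python3 h.py
```

```text
t 13.97 vx -74.2 vy -238.9 teeth 139.9 mm turn [ 0.07  0.67 10.31] F [ 0.3 -0.3 -3.5] T [-0.02  0.01  0.01] tcp [ 0.5181 -0.0492  0.3314]
time: 14.38
tool_pos: [0.5047, -0.1439, 0.3337]
tool_rot: [3.133, -0.014, 0.068]
contact_force: [0.5, -0.5, -3.4]
opening: 0.0215
t 14.38 vx -116.0 vy -325.9 teeth 142.3 mm turn [ 0.31  0.87 14.11] F [ 0.5 -0.5 -3.4] T [ 0.06  0.   -0.03] tcp [ 0.5047 -0.1439  0.3337]
```

```bash
python3 -m creep '[[[4,-10,-10,0.4,0.8,1],[4,-12,-20,0,0,0],[2,-10,-25,0,0,0],[0,-3,-25,0,0,0],[0,0,-20,0,0,0]]]' >/dev/null; python3 h.py
python3 -m creep '[[[0,0,-5,0,0,0],[0,0,0,0,0,0]]]'; python3 h.py
```

```text
t 14.80 vx -115.8 vy -360.6 teeth 45.8 mm turn [ 0.18  0.81 12.97] F [-0.2  0.1 -3.1] T [ 0.04  0.03 -0.03] tcp [ 0.5157 -0.1774  0.2373]
time: 14.97
tool_pos: [0.5145, -0.1751, 0.2285]
tool_rot: [3.14, -0.007, 0.089]
contact_force: [0.3, -0.6, -1.8]
opening: 0.0218
t 14.97 vx -117.2 vy -357.0 teeth 37.0 mm turn [-1.00e-02  3.90e-01  1.29e+01] F [ 0.3 -0.6 -1.8] T [-0.    0.07 -0.04] tcp [ 0.5145 -0.1751  0.2285]
```

```bash
python3 -m creep '[[[0,-1,-8,0,0.4,0],[0,-1,-8,0,0,0],[0,0,-7,0,0,0],[0,0,-3,0,0,0],[0,0,0,0,0,0]]]' >/dev/null; python3 h.py
python3 -m creep '[[[0,0,-1,0,0,0],[0,0,-1,0,0,0],[0,0,-1,0,0,0],[0,0,0,0,0,0]]]'>/dev/null; python3 h.py
```

```text
t 15.38 vx -116.5 vy -358.0 teeth 12.4 mm turn [ 0.13  0.27 12.73] F [-1.1 -0.2 -2.9] T [ 0.04  0.02 -0.04] tcp [ 0.5159 -0.1755  0.2039]
t 15.72 vx -115.9 vy -358.6 teeth 10.3 mm turn [ 0.17  0.39 12.73] F [ 0.4  1.1 -2.8] T [0.03 0.05 0.04] tcp [ 0.5164 -0.1757  0.2018]
```

```bash
python3 -m creep '[[[0,0,-2,0,0.3,0],[0,0,-2,0,0,0],[0,0,-1,0,0,0]]]'>/dev/null; python3 h.py
python3 -m creep '[[[0,0,-1,0,0,0],[0,0,-0.5,0,0,0]]]'>/dev/null; python3 h.py
```

```text
t 15.97 vx -116.6 vy -358.7 teeth 5.6 mm turn [ 0.24  0.15 12.74] F [ 0.5 -1.  -2.8] T [0.02 0.04 0.01] tcp [ 0.5166 -0.1759  0.1971]
t 16.13 vx -116.6 vy -358.8 teeth 5.0 mm turn [ 0.24  0.15 12.74] F [-2.3  1.1  5.5] T [ 0.3   0.51 -0.03] tcp [ 0.5166 -0.1759  0.1965]
```

Seated on the mat. Opening and backing off.

```bash
python3 -m creep '[[[0,0,0.5,0,0,0],[0,0,0,0,0,0],[0,0,0,0,0,0],[0,0,0,0,0,0],[0,0,0,0,0,0]]]' -1 10 >/dev/null
python3 -m creep '[[[0,0,0,0,0,0],[0,0,0,0,0,0],[0,0,0,0,0,0],[0,0,0,0,0,0],[0,0,0,0,0,0]]]'
```

```text
time: 16.97
tool_pos: [0.5173, -0.1763, 0.1981]
tool_rot: [3.135, -0.005, 0.092]
contact_force: [0.6, 0.3, 0.3]
opening: 0.0836
```

```bash
python3 -m creep '[[[0,0,5,0,0,0],[0,0,15,0,0,0],[0,0,25,0,0,0],[0,0,30,0,0,0],[0,0,30,0,0,0]]]' >/dev/null
python3 -m creep '[[[-15,-20,20,0,0,0],[-20,-30,10,0,0,0],[-20,-30,0,0,0,0],[-20,-30,0,0,0,0],[-20,-30,0,0,0,0]]]'
python3 -m creep '[[[-20,-30,0,0,0,0],[-20,-30,0,0,0,0],[-20,-20,0,0,0,0],[0,0,0,0,0,0],[0,0,0,0,0,0]]]'
python3 - <<'E'
from h import *
t=viewer.read_camera("top");s=viewer.read_camera("scene");st()
o=np.hstack([cv2.resize(t[120:270,130:330],(400,300)),cv2.resize(s[120:285,200:420],(400,300))])
cv2.imwrite("pics/end.png",np.clip(o*1.6,0,255).astype(np.uint8));cv2.imwrite("pics/end_top.png",t)
cv2.imwrite("pics/end2.png",np.clip(cv2.resize(t[160:260,265:385],(600,500),interpolation=cv2.INTER_CUBIC)*1.5,0,255).astype(np.uint8))
for im,n in((cv2.imread("pics/top0.png"),"start"),(t,"end")):
    h=cv2.cvtColor(im,cv2.COLOR_BGR2HSV);k=cv2.inRange(h,(20,150,60),(35,255,255));M=cv2.moments(k[120:170,210:250]);print(n,"jar px",M["m10"]/M["m00"]+210,M["m01"]/M["m00"]+120)
E
```

```text
time: 17.8
tool_pos: [0.4203, -0.3142, 0.3431]
tool_rot: [3.133, -0.006, 0.104]
contact_force: [0.2, -0.6, 0.2]
opening: 0.0918
time: 18.22
tool_pos: [0.3524, -0.4027, 0.3461]
tool_rot: [3.128, -0.008, 0.096]
contact_force: [0.2, -0.3, 0.2]
opening: 0.0915
t 18.32 vx -341.0 vy -525.1 teeth 154.6 mm turn [ 0.7   0.58 12.35] F [-0.   0.6  0.7] T [0.03 0.02 0.02] tcp [ 0.3533 -0.4018  0.3461]
start jar px 227.64953271028037 140.0841121495327
end jar px 227.74660633484163 140.289592760181
```

View pics/end.png

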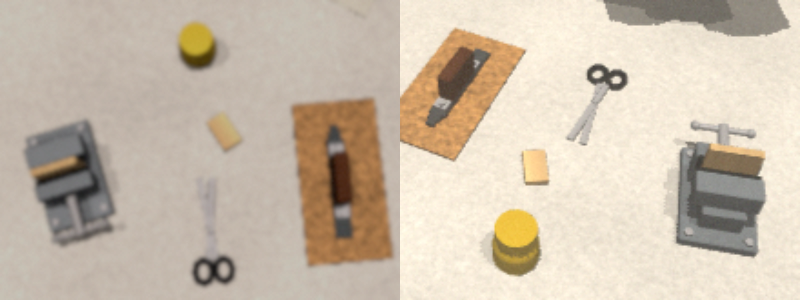

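View pics/end2.png

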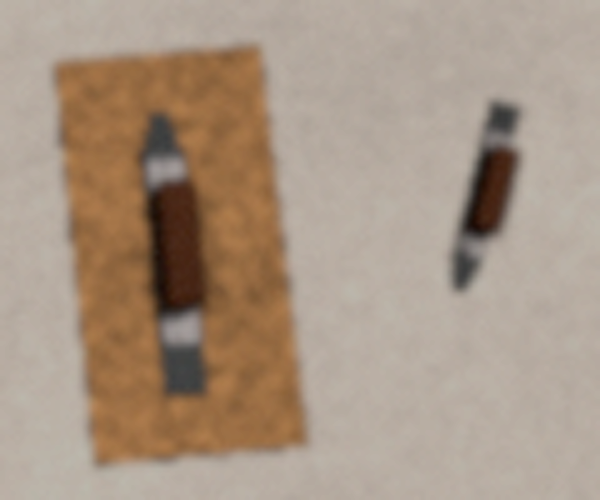

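The file lies released on the mat: toe at crop (160,112), heel at (185,393), centred and parallel to the mat. The jar, scissors and offcut are where they started. Handing in.

```bash
python3 -c "
from cell import robot
print(robot.hand_in())"
```

```text
the job is handed in; nothing more can be done
None
```

I took the larger file, the one that isn't blue, from the mat. I made three forward strokes across the middle of the plate's edge and laid the file back on the mat. The job is handed in at about 18 s of robot time; no verdict was reported.

- **Strokes:** each ran from about -34 mm to +34 mm in the vice frame. Away from the touch-downs, the readings put the bearing force at about 9–13 N, against the 4–12 N called good. The tool stayed within 0.5° of level and square. The file was lifted about 16 mm or more clear for every return.
- **Final check:** the last pictures show the file released, teeth down, near the mat's centre and roughly parallel to it. The jar's position shifted by 0.2 px. I judged the scissors and offcut by eye only, and they look unmoved. The arm is clear of everything.
- **Plate height:** the camera put the plate's top edge at about 96 mm. By touch it was about 101 mm, taking the file's height in the grip from when it lay on the mat. I used the touch value for the strokes.
- **Not measured:** the plate's sideways position was never read. I infer from the friction forces (about 5–7 N forward) that it was pushed forward a few millimetres in each stroke.

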